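Clear two stuck pellets from a sample tube

TASK

Two orange sample pellets are stuck behind the spring jaws at the bottom of the clear tube. Nudge the stiff dish slide by its red tab until its red pointer meets the black mark, without overshooting, then tip the tube fully to its stop, its mouth away from the dish, so that its outlet swings over the dish. Take the push rod from its holder, push it down the tipped tube until both pellets have dropped into the dish, and hang the rod back in its holder; leave the slide at the mark, the tube tipped, and the timer, pot and vial undisturbed.

Things in the scene. Friction and masses are not known exactly. Their poses are not given: they have to be found in the camera images.
- stand: Fixed stand. Origin on the worktop under the tube's hinge; +x from the tube to the dish (roughly the robot's right), +y along the slide, away from the robot. Foot plate x -72 to -10 mm, slide bed x +18 to +74, y -180 to +65, both 8 high. Hinge posts at y +-24 to +-32, x -28 to +7, up to z 124. Hinge axis along y at z 112. A ledge (top z 49, x -40 to +10) blocks the upright tube's outlet.
- pellet_tube (a joint): Tilt of the clear tube, rad: 0 upright (start), grows as the mouth tips to the stand's -x (left); stop at 0.45. Stiff hinge (0.25 N m), stays where left. Tube 130 mm long, outside 25 (28 at the rim, 33 at the foot collar), bore 19, open at both ends; hinge 60 above the outlet, 70 below the mouth (z 182 upright). Push its top from the dish's side, or grip it.
- tube_mouth (a point): Centre of the tube's upper rim. Its z axis runs up along the tube's axis, out of the mouth.
- tube_outlet (a point): Centre of the tube's lower rim. Two spring jaws 9 mm above it leave a 13.5 mm gap; a pellet needs about 5 to 15 N along the tube to be pushed through.
- dish_slide (a joint): Position of the dish slide, m: starts at 0 to 0.035, grows as it is pushed along the stand's +y (away from the robot); the pointer meets the mark at 0.075; end of travel 0.115. Stiff: takes about 5 N and stays where left.
- slide_tab (a point): Middle of the top edge of the outer face (-y, to the robot) of the slide's red tab. The tab is an upright plate 32 mm (x) by 10 (y) by 46 high, its top 54 mm above the worktop; push that face towards the stand's +y.
- pointer (a point): Tip of the thin red pointer that reaches 45 mm to the stand's -x from the foot of the tab, over the white scale strip.
- mark (a point): Black mark line across the white strip on the grey scale bar (stand x -30 to -8 mm, y -180 to -70, 8 high); on target the pointer has the same stand y.
- dish_floor (a point): Centre of the inner floor of the white dish fixed on the slide; dish 97 mm across outside, rim 19 mm above this point.
- push_rod: Push rod, 80 g, hanging upright in its holder. Origin at the tip (lower end), z up along it. Steel shaft 10 mm across and 136 long, black flange 26 mm across at z 136 to 142, green grip 20 mm across at z 142 to 196. The flange meets the tube's rim when the tip stands 6 mm past the outlet.
- rod_tip (a point): Lower tip of the push rod (its origin).
- rod_holder: Fixed rod holder: round grey base 84 mm across, two steel pillars at its x +24 mm, y +-18, and an aluminium plate 60 by 50 mm, top at z 152, with an 18 mm through hole straight above the origin (centre of the base's underside). The rod hangs in the hole by its flange, tip 16 mm above the worktop.
- pellet_0: Lower orange pellet, 16 mm across and 16 long, rounded edges, 15 g; origin centre of one end.
- pellet_1: Upper orange pellet, the same; origin centre of one end.
- timer: Bystander: white round bench timer, 66 mm across and 24 high, in mm; origin at the centre of its underside. Leave it alone.
- pot: Bystander: sample pot, white with teal lid, 55 mm across and 88 high, in mm; origin at the centre of its underside. Leave it alone.
- vial_brown: Bystander: brown-filled vial with black cap, 27 mm across and 60 high, in mm; origin at the centre of its underside. Leave it alone.
There are look-alikes about, which are no part of the job. Of the things that look like the push_rod, the larger one is meant. Leave any green look-alike of the rod_holder alone.

How it is judged (in metres and radians):
On the way, in this order (a step that is already met when the one before it is completed fails the run):
1. the dish slide's pointer is at the mark (within 6 mm), at rest (value of joint dish_slide between 0.069 and 0.081 m and velocity of joint dish_slide between -0.01 and 0.01 m/s), for 0.2 s.
2. the tube is tipped to its stop (value of joint dish_slide between 0.069 and 0.081 m and value of joint pellet_tube above 0.41 rad), for 0.2 s.
3. the rod's tip is in the mouth of the tipped tube (all of step 2 and z of rod_tip in the frame of tube_mouth below -0.01 m and distance between rod_tip and tube_mouth below 0.14 m and angle between the z axis of push_rod and the z axis of tube_mouth, either way round below 0.25 rad), for 0.02 s.
4. both pellets lie in the dish (all of step 2 and horizontal distance between each of pellet_0, pellet_1 and dish_floor below 0.045 m and z of pellet_0 in the frame of dish_floor between -0.01 and 0.022 m and z of pellet_1 in the frame of dish_floor between -0.01 and 0.022 m), for 0.2 s.
At the end, for the whole second after the job is handed in: Both pellets rest in the white dish (within 45 mm of its centre, not above its rim), the slide's pointer is within 6 mm of the mark, the tube is tipped to its stop (over 0.41 rad), and the rod hangs upright by its flange in its holder (tip within 12 mm of its axis) (all of step 4 and horizontal distance between rod_tip and rod_holder below 0.012 m and z of rod_tip in the frame of rod_holder below 0.022 m and angle between push_rod's own z axis and vertical below 0.12 rad and linear speed of each of pellet_0, pellet_1 below 0.03 m/s and linear speed of push_rod below 0.1 m/s); the robot touches nothing.
It fails at once if the slide overshoots the mark by more than 8 mm (value of joint dish_slide above 0.083 m).
It fails at once if the timer, pot or vial is moved more than 25 mm or tipped over (distance of any of timer, pot, vial_brown from where it was at the start of the episode above 0.025 m or angle between any of timer, pot, vial_brown's own z axis and vertical above 0.5 rad).
It also fails if it takes over 72 s, if anything falls off the work surface, if the arm or the gripper's body presses on something with over 40 N, if the wrist force passes 120 N, or if a joint passes its speed limit or range.

ROBOT

A 6-joint arm with a two-finger parallel gripper is mounted at the origin on a cart in front of the work surface, level with it; the furniture and walls round the work are solid. World frame = base frame: x ahead of the robot, y to its left, z up, the work surface at z = 0. Lengths are in mm, angles in rad, forces in N, time in s.
With the tool pointing down it reaches from about 300 to 775 mm from the base axis. Payload 14.6 kg.
Tool frame: the origin (TCP) lies midway between the tips of the shut fingers; the grasp point (between the pads) lies 19 mm behind it; z points along the fingers, y is the line along which they close (so a half turn about z gives the same grasp; the last joint's range is limited). The gripper opens to 94 mm and grips with 3 to 60 N. Pads are 16 mm wide; open, the fingers measure 119 mm over their backs; the gripper's body (75 mm by 177 mm) begins 78 mm behind the grasp point.
Start: joints at [-1.167, 0.3, 1.521, -0, 1.321, -0.067], TCP at [249.471, -490.156, 184.846] pointing down, gripper open.
Joint ranges: [-3.03, 3.03], [-0.79, 2.21], [0.23, 2.52], [-1.04, 4.18], [0, 3.07], [-2.55, 2.55]. Speed limits (rad/s): [2.22, 2.22, 2.57, 3.14, 3.14, 3.14].

INTERFACE

Orientations are given as [roll, pitch, yaw] about the fixed x, y, z axes, in that order (R = Rz(yaw) Ry(pitch) Rx(roll)).
In Python, from cell import manip gives the robot as it stands.
- The arm moves only by the shell command python3 -m creep 'ROWS' [OPENING] [FORCE]. ROWS is text: rows parted by semicolons, each of 6 numbers parted by spaces: the shift along the tool's x, y, z normalised to -1 to 1, where 1 is 4 cm, then the turn, a rotation vector about the tool's x, y, z normalised to -1 to 1, where 1 is pi rad. In form: dx dy dz ax ay az; .... A call has 1 to 20 rows; each row shifts and turns the commanded pose from where the row before left it, along the tool's axes as they then stand; what a row does not reach is not made up. A row lasts 1/8 s, in which the tool goes at most 62.5 mm and 10.7 degrees, less where a joint would pass 70% of its speed; a pose out of reach is approached as far as the arm can. A call with a number of a shift or a turn outside -1 to 1 is refused whole. A call with a gripper value outside its range is refused whole. OPENING is the closure, from 0 (fully open) to 1 (shut), set as the call begins (- or left out, the last holds). The fingers move at their own pace and stop on an object; FORCE is the grip in N (left out, the last holds). Time passes only in rows, so rows that do not move let the fingers close. It gives the time, the measured TCP pose, the force, the opening and the grip force at its end, in the units of the state.
- manip.read_state(): the state, without advancing time (a new reading comes with each control period).
- manip.camera(name): name is "side" or "top" or "wrist"; returns a dict with "color" (384x512x3 uint8, red, green, blue), "range_z" (384x512 float32, mm along the optical axis (not along the pixel's ray), 0 where there is no reading), "camera_matrix" (3x3 intrinsics, pixels), "k1" (the pictures are not rectified: a ray, as slopes to the right and down, at radius r is drawn at 1 + k1 r^2 times it, then the intrinsics apply), "T" (4x4, takes a point from camera to world coordinates). Camera axes: x right, y down, z forward; pixel columns grow to the right and rows downward; lengths in mm; the calibration is good to about 2 mm. A picture is of the moment at which its call begins.
- manip.sign_off(): hands the job in; it is judged then, once.
The state is a dict: "clock": time; "joints": joint angles; "qd": joint speeds; "effort": joint torques, N m; "eef_pos": TCP position; "eef_rot": TCP orientation; "wrist_force": force on the tool from outside, world axes, zero at the start; "moment": the same for the moment, N m; "finger_gap": finger opening in mm; "finger_force": force on a finger pad.
Only numpy, scipy, OpenCV 4.12 (cv2) and the standard library are available. Lean on these libraries where they do the work, as an engineer would, in place of code of your own. Each camera call takes 0.05 s, during which the arm holds its last target. There are 200 camera calls.

## Working session

There is one attempt and no reset: what is moved stays moved. The work goes in short steps, Python scripts to look and compute and a shell command to move; the robot and the scene stay as the last step left them, time stands still between calls to the robot, and variables do not carry over. Pictures are saved under pics/ and viewed, at most 13 in all, crops included, and the job is handed in when it is done.

```bash
mkdir -p pics; ls; python3 - <<'E'
from cell import manip
import cv2,numpy as np
s=manip.read_state();print(s)
ims=[]
for n in("side","top"):
    c=manip.camera(n);np.savez("pics/%s0.npz"%n,**c);print(n,c["camera_matrix"].tolist(),c["k1"],c["T"].round(3).tolist())
    cv2.imwrite("pics/%s0.png"%n,cv2.resize(c["color"][:,:,::-1],(800,600)))
E
```

```text
pics
{'clock': 0.0, 'joints': array([-1.16660463e+00,  3.00505449e-01,  1.52158638e+00, -2.15745564e-05,
        1.32071009e+00, -6.66006071e-02]), 'qd': array([ 0.00031297, -0.00103846,  0.00118021, -0.000835  , -0.00067168,
       -0.00110238]), 'effort': array([ 5.58168667e-04, -5.31817746e+01, -3.52731943e+01,  7.08392146e-02,
        2.44392600e-02, -1.15379298e-04]), 'eef_pos': array([ 249.3516855 , -489.89844027,  184.26526651]), 'eef_rot': array([-3.14038468e+00, -5.96277744e-05,  4.70797618e-01]), 'wrist_force': array([0.71680479, 0.52971676, 0.30615513]), 'moment': array([ 0.01122324, -0.04314869, -0.05119285]), 'finger_force': 0.0, 'finger_gap': 94.0952449775796}
side [[422.93607794072807, 0.0, 251.4074081455012], [0.0, 422.93607794072807, 193.05823313913746], [0.0, 0.0, 1.0]] -0.06629388033887496 [[0.894, -0.199, 0.402, 38.517], [-0.449, -0.4, 0.799, -910.876], [0.002, -0.895, -0.447, 667.132], [0.0, 0.0, 0.0, 1.0]]
top [[498.9581410454147, 0.0, 257.0018215352077], [0.0, 498.9581410454147, 194.89330057598065], [0.0, 0.0, 1.0]] -0.011689300229045713 [[0.013, -0.987, 0.163, 262.892], [-1.0, -0.014, -0.007, 39.172], [0.01, -0.163, -0.987, 1840.35], [0.0, 0.0, 0.0, 1.0]]
```

View pics/side0.png

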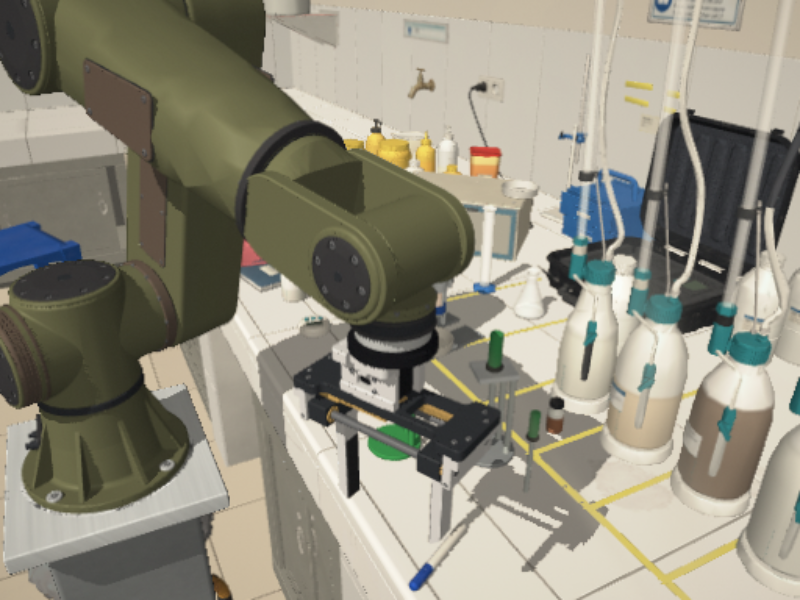

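View pics/top0.png

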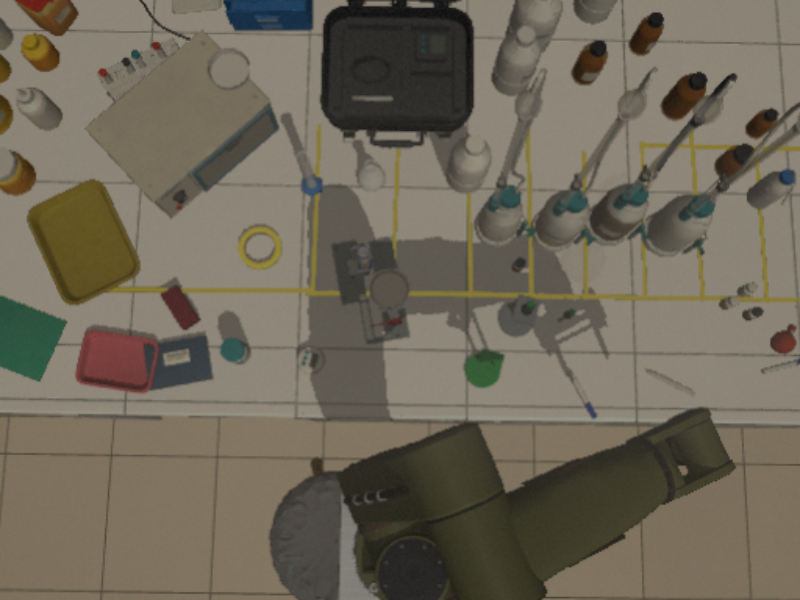

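The side view shows the arm over the rod area: the large green-gripped rod hangs in the holder at (495,350), with a smaller look-alike at (534,425) and a green look-alike holder at (395,440). The top view shows the stand at about (375,285), with the red tab at (390,322), dish at (388,290), rod holder at (520,312), small rod at (568,313), green holder at (483,368), timer at (310,360), pot at (232,348) and vial at (520,265).

```bash
cat > h.py <<'E'
import numpy as np,cv2
from cell import manip
def get(n,save=None):
    c=manip.camera(n)
    if save: np.savez("pics/%s.npz"%save,**c)
    return c
def rays(c,uv):
    K=c["camera_matrix"];uv=np.atleast_2d(np.float64(uv))
    d=np.array([float(c["k1"]),0,0,0])
    return cv2.undistortPoints(uv.reshape(-1,1,2),K,d).reshape(-1,2)
def onplane(c,uv,z):
    r=rays(c,uv);d=np.c_[r,np.ones(len(r))]@c["T"][:3,:3].T;o=c["T"][:3,3]
    return o+d*((z-o[2])/d[:,2])[:,None]
def cloud(c):
    h,w=c["range_z"].shape;u,v=np.meshgrid(np.arange(w),np.arange(h))
    r=rays(c,np.c_[u.ravel(),v.ravel()]);z=c["range_z"].ravel()[:,None]
    P=np.c_[r,np.ones(len(r))]*z
    return (P@c["T"][:3,:3].T+c["T"][:3,3]).reshape(h,w,3)
def proj(c,p):
    T=np.linalg.inv(c["T"]);q=np.atleast_2d(p)@T[:3,:3].T+T[:3,3]
    s=q[:,:2]/q[:,2:];s=s*(1+c["k1"]*(s**2).sum(1))[:,None]
    return s@np.diag([c["camera_matrix"][0,0],c["camera_matrix"][1,1]])+c["camera_matrix"][:2,2]
E
python3 - <<'E'
from h import *
c=dict(np.load("pics/top0.npz"))
P=cloud(c)
for n,(x,y) in dict(tab=(395,322),dish=(388,290),rod=(527,308),holder=(513,320),small=(568,313),greenh=(483,368),timer=(310,360),pot=(232,348),vial=(520,265),tubetop=(360,255),standTL=(333,243),TR=(392,238),BL=(365,342),BR=(408,336)).items():
    print(n,P[int(y/1.5625),int(x/1.5625)].round(),onplane(c,(x/1.5625,y/1.5625),0)[0].round())
a=c["color"][140:240,200:300,::-1];b=c["color"][160:250,290:390,::-1]
cv2.imwrite("pics/topcrop.png",np.hstack([cv2.resize(a,(400,400),interpolation=2),cv2.resize(b,(400,400),interpolation=2)]))
w=get("wrist","w0");print(w["camera_matrix"].tolist(),w["k1"],w["T"].round(3).tolist())
E
```

```text
tab [517.  43.  54.] [525.  41.   0.]
dish [600.  60.  22.] [602.  59.   0.]
rod [ 530. -239.  205.] [ 563. -275.    0.]
holder [ 514. -217.  151.] [ 534. -241.    0.]
small [ 534. -343.  125.] [ 552. -373.    0.]
greenh [ 407. -152.  145.] [ 418. -169.    0.]
timer [431. 240.  19.] [431. 240.   0.]
pot [451. 410.  82.] [457. 426.   0.]
vial [ 656. -246.   64.] [ 668. -259.    0.]
tubetop [647. 120. 178.] [687. 128.   0.]
standTL [719. 194.  -4.] [716. 194.   0.]
TR [732.  54.  -0.] [730.  51.   0.]
BL [481. 114. -13.] [476. 111.   0.]
BR [491.  10.   5.] [492.   9.   0.]
[[324.4009143110338, 0.0, 254.12378705532734], [0.0, 324.4009143110338, 198.190478692842], [0.0, 0.0, 1.0]] -0.03827496564680909 [[0.453, -0.858, -0.242, 320.196], [-0.891, -0.437, -0.121, -453.795], [-0.002, 0.271, -0.963, 383.361], [0.0, 0.0, 0.0, 1.0]]
```

View pics/topcrop.png

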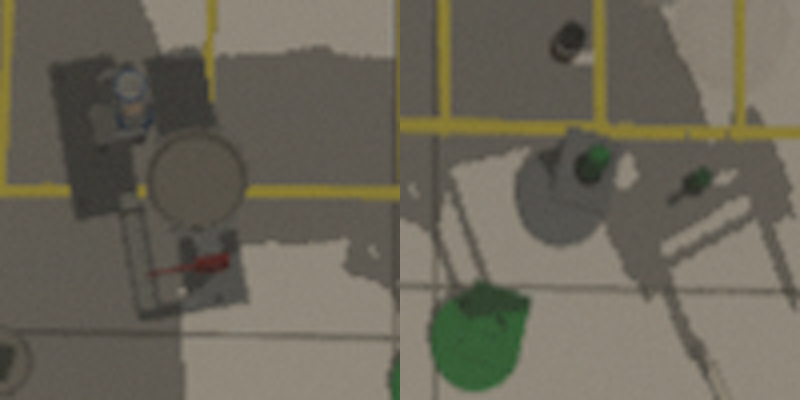

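```bash
python3 -m creep '0 0 -0.2 0 0 -0.0504;0 0 -0.2 0 0 -0.0504;0 0 -0.2 0 0 -0.0504;0 0 -0.2 0 0 -0.0504;0 0 -0.2 0 0 -0.0504;0 0 -0.2 0 0 -0.0504;0 0 -0.2 0 0 -0.0504;0 0 -0.2 0 0 -0.0504' 1 && python3 -m creep '0.55 0.465 0 0 0 0;0.55 0.465 0 0 0 0;0.55 0.465 0 0 0 0;0.55 0.465 0 0 0 0;0.55 0.465 0 0 0 0;0.55 0.465 0 0 0 0;0.55 0.465 0 0 0 0;0.55 0.465 0 0 0 0;0.55 0.465 0 0 0 0;0.55 0.465 0 0 0 0;0 0 0 0 0 0' && python3 -c "
from h import *
get('wrist','wrod')" && python3 -m creep '0.55 0.465 0 0 0 0;0.55 0.465 0 0 0 0;0.55 0.465 0 0 0 0;0.55 0.465 0 0 0 0;0.55 0.465 0 0 0 0;0.55 0.465 0 0 0 0;0.55 0.465 0 0 0 0;0.55 0.465 0 0 0 0;0.55 0.465 0 0 0 0;0.55 0.465 0 0 0 0;0 0 0 0 0 0;0 0 0 0 0 0' && python3 -c "
from h import *
a=get('wrist','wstand');b=dict(np.load('pics/wrod.npz'));s=get('side','side1')
cv2.imwrite('pics/v1.png',np.hstack([cv2.resize(a['color'],(400,300)),cv2.resize(b['color'],(400,300))])[:,:,::-1])
cv2.imwrite('pics/v1a.png',cv2.resize(a['color'],(800,600))[:,:,::-1])
print(manip.read_state()['joints'])
"
```

```text
clock: 1.15
eef_pos: [249.4, -490.0, 248.8]
eef_rot: [-3.142, -0.001, 1.743]
wrist_force: [0.0, 0.2, -1.3]
finger_gap: 17.4
finger_force: 0.0
clock: 2.52
eef_pos: [396.9, -241.3, 248.8]
eef_rot: [-3.142, -0.0, 1.74]
wrist_force: [-0.9, 0.0, -0.8]
finger_gap: 0.8
finger_force: 0.0
clock: 4.08
eef_pos: [543.1, 4.3, 248.7]
eef_rot: [-3.141, 0.0, 1.737]
wrist_force: [0.1, -0.7, -0.0]
finger_gap: 0.4
finger_force: 0.0
[-5.93676502e-02  2.43102477e-01  1.44442486e+00 -1.55841889e-04
  1.45402800e+00 -2.24861630e-01]
```

View pics/v1a.png

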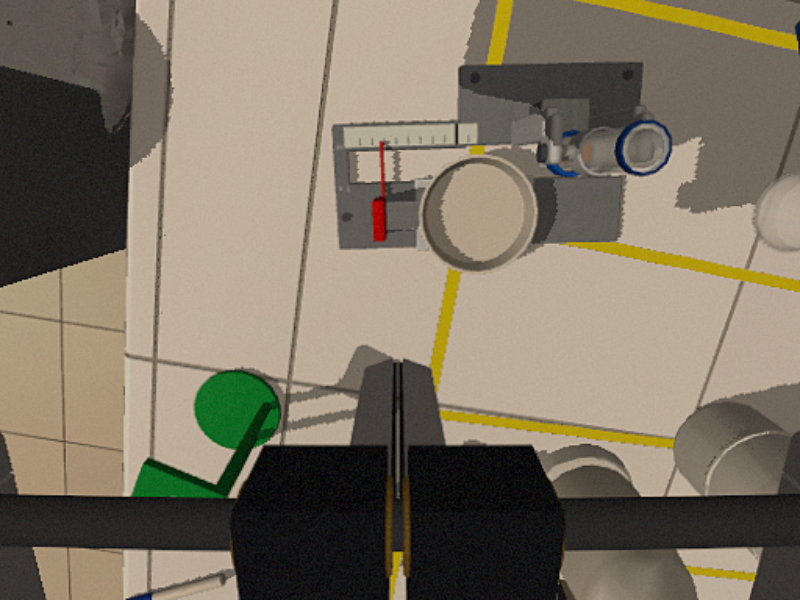

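The wrist view shows the red tab at (379,219), pointer tip at (382,143), black mark at (458,133), dish at (478,213) and tube mouth at (643,147). The foot-plate edge from (459,63) to (642,63) gives the stand's direction.

```bash
python3 - <<'E'
from h import *
c=dict(np.load("pics/wstand.npz"));k=1/1.5625
f=lambda u,v,z:onplane(c,(u*k,v*k),z)[0].round(1)
print("plate",a:=f(459,63,8),b:=f(642,63,8)); d=b-a;print("yaw stand y",np.arctan2(d[1],d[0]))
a2=f(339,249,8);b2=f(622,242,8);print("bed right edge",a2,b2,np.arctan2(*(b2-a2)[[1,0]]))
print("mark",f(458,133,8),"ptr",f(382,143,12),"mouth",f(643,147,182),"bedTL",f(343,140,8))
P=cloud(c);h=c["color"].astype(int)
m=(h[...,0]>150)&(h[...,1]<60)&(P[...,2]>45)&(P[...,2]<65)
q=P[m];print("tab",len(q),q.mean(0),q.min(0),q.max(0))
m=(P[...,2]>174)&(P[...,2]<190);m[250:]=0
q=P[m];print("rim",len(q),q.mean(0),q.min(0),q.max(0))
r=dict(np.load("pics/wrod.npz"));P=cloud(r);h=r["color"].astype(int)
m=(h[...,1]>h[...,0]+25)&(h[...,1]>h[...,2]+25)&(P[...,0]>490)
q=P[m];print("rodgreen",len(q),q.mean(0),q.min(0),q.max(0))
cv2.imwrite('pics/v2.png',cv2.resize(r['color'],(800,600))[:,:,::-1])
E
```

```text
plate [565.8 171.1   8. ] [711.3 197.1   8. ]
yaw stand y 0.1768277904177156
bed right edge [491.7   6.7   8. ] [734.8  54.    8. ] 0.19216912660189164
mark [575.3 118.4   8. ] ptr [514.9 100.   12. ] mouth [651.2 113.9 182. ] bedTL [482.6  97.3   8. ]
tab 152 [521.74625534  41.73156894  53.02312109] [515.57088475  26.85655642  50.15049793] [527.50862505  55.96806987  55.43213267]
rim 709 [652.24934477 113.88565273 180.15998   ] [638.8276501  100.15773601 174.00761948] [666.72623364 127.41486802 183.27907662]
rodgreen 1344 [ 531.66542792 -266.25520373  180.66584246] [ 525.66430724 -355.00463989   -0.61425132] [ 686.1559022  -235.83271976  213.13805135]
```

View pics/v2.png

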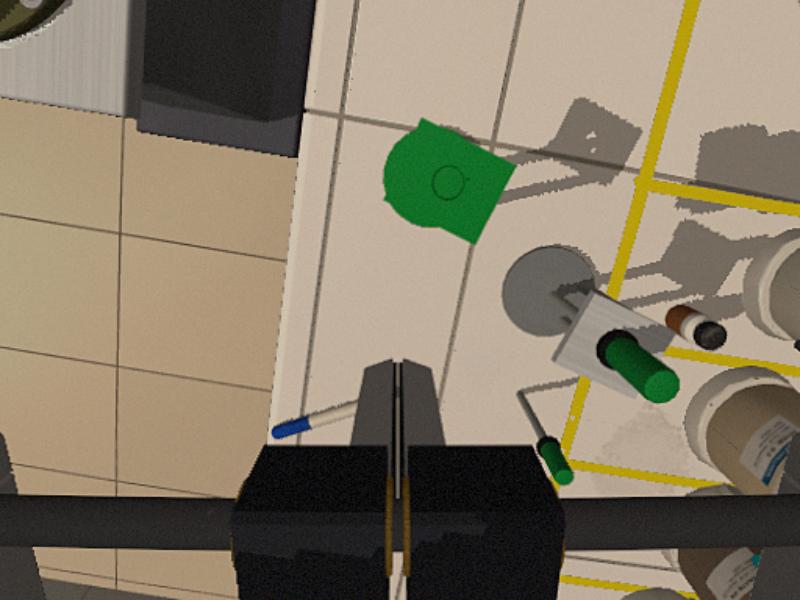

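The second view confirms the choice. The large rod is in the grey holder, grip top at (660,385), with the small look-alike at (555,460) and green holder at (445,180); the vial is at (700,328). I'll turn the tool to the stand's axes and come down in front of the tab.

```bash
python3 -m creep '0 0 0 0 0 0.0549;0 0 0 0 0 0.0549;0 0 0 0 0 0.0549;0 0 0 0 0 0.0549;0 0 0 0 0 0.0549;0 0 0 0 0 0.0549;0 0 0 0 0 0.0549;0 0 0 0 0 0.0549;0 0 0 0 0 0.0549;0 0 0 0 0 0' && python3 -m creep '-0.165 -0.127 0.55 0 0 0;-0.165 -0.127 0.55 0 0 0;-0.165 -0.127 0.55 0 0 0;-0.165 -0.127 0.55 0 0 0;-0.165 -0.127 0.55 0 0 0;-0.165 -0.127 0.55 0 0 0;-0.165 -0.127 0.55 0 0 0;-0.165 -0.127 0.55 0 0 0;0 0 0.267 0 0 0;0 0 0.267 0 0 0;0 0 0.267 0 0 0;0 0 0.267 0 0 0;0 0 0 0 0 0;0 0 0 0 0 0'; cat >> h.py <<'E'
O=np.array([652.2,113.9]);W=0.185
def st(p):
    d=np.asarray(p)[...,:2]-O;return np.stack([d[...,0]*np.sin(W)-d[...,1]*np.cos(W),d[...,0]*np.cos(W)+d[...,1]*np.sin(W)],-1)
def tabstat(c):
    P=cloud(c);h=c["color"].astype(int)
    red=(h[...,0]>110)&(h[...,1]<60)&(h[...,2]<60);s=st(P)
    m=red&(P[...,2]>45)&(P[...,2]<65);q=s[m];print("tab top",m.sum(),q.mean(0).round(1) if m.any() else "",np.percentile(q[:,1],[2,98]).round(1) if m.any() else "")
    m=red&(s[...,0]<18)&(s[...,0]>-25)&(P[...,2]<30);v,u=np.nonzero(m)
    if len(v):
        t=st(onplane(c,np.c_[u,v],12));print("ptr",len(v),t.mean(0).round(1),"minx",t.min(0).round(1), "near tip y",t[t[:,0]<0][:,1].mean().round(1))
    return P,s
E
python3 - <<'E'
from h import *
print(st(manip.read_state()['eef_pos']))
tabstat(dict(np.load("pics/wstand.npz")))
c=get("wrist","wt");tabstat(c)
cv2.imwrite('pics/v3.png',cv2.resize(c['color'],(800,600))[:,:,::-1])
E
```

```text
clock: 5.42
eef_pos: [543.1, 4.8, 249.0]
eef_rot: [3.142, -0.0, 0.185]
wrist_force: [0.3, 0.1, -0.9]
finger_gap: 0.7
finger_force: 0.0
clock: 7.18
eef_pos: [484.2, 35.7, 30.4]
eef_rot: [3.142, -0.0, 0.185]
wrist_force: [-0.9, 0.4, -0.5]
finger_gap: 0.7
finger_force: 0.0
[  45.98285685 -179.55449792]
tab top 183 [  47.6 -141.1] [-145.4 -137.1]
ptr 36 [   2.4 -138.5] minx [ -12.3 -139.5] near tip y -138.7
tab top 310 [  57.4 -140.7] [-145.2 -136.9]
ptr 149 [   1.5 -138.8] minx [ -13.2 -140. ] near tip y -138.9
```

View pics/v3.png

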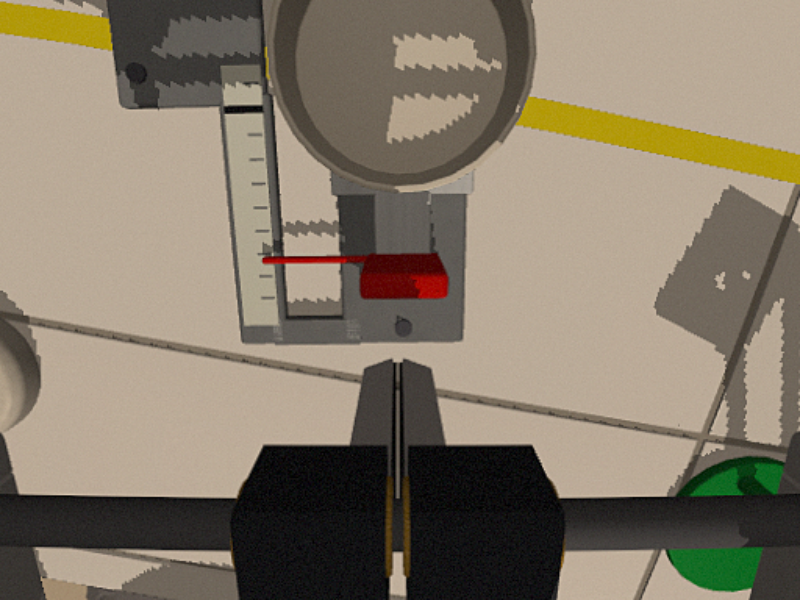

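The pointer tip is at (264,260), the black mark at (243,109), and the tab face is just ahead of the fingers at (403,283). I'll compute the gap.

```bash
python3 - <<'E'
from h import *
c=dict(np.load("pics/wt.npz"));k=1/1.5625
for u,v in((228,108),(243,109),(258,110)):print("mark",st(onplane(c,(u*k,v*k),8)[0]).round(1))
for z in(9,12,16):print(z,st(onplane(c,(264*k,260*k),z)[0]).round(1))
P=cloud(c);s=st(P);m=(c["color"][...,0]>110)&(c["color"][...,1]<60)&(s[...,0]<18)&(s[...,0]>-25);print("ptr z",np.percentile(P[m][:,2],[10,50,90]),np.percentile(s[m][:,1],[10,50,90]))
print(st(manip.read_state()['eef_pos']))
E
```

```text
mark [-24.3 -76.1]
mark [-18.1 -76.6]
mark [-11.9 -77. ]
9 [ -13.3 -139.4]
12 [ -12.5 -138.9]
16 [ -11.4 -138.2]
ptr z [13.26342385 14.10001538 15.03303882] [-139.10356562 -138.27201961 -137.58271087]
[  45.98122549 -179.50145811]
```

```bash
python3 -m creep '0.2 0 0 0 0 0;0.2 0 0 0 0 0;0.15 0 0 0 0 0;0.15 0 0 0 0 0;0.15 0 0 0 0 0;0.15 0 0 0 0 0;0.15 0 0 0 0 0;0.15 0 0 0 0 0;0.1 0 0 0 0 0;0.1 0 0 0 0 0;0 0 0 0 0 0;0 0 0 0 0 0'; python3 -c "
from h import *
print(st(manip.read_state()['eef_pos']));c=get('wrist','wt2');tabstat(c)"
```

```text
clock: 8.72
eef_pos: [542.9, 46.8, 30.0]
eef_rot: [-3.142, 0.0, 0.185]
wrist_force: [-1.7, 0.7, -0.3]
finger_gap: 0.6
finger_force: 0.6
[  45.82321539 -119.7845971 ]
tab top 196 [  57.9 -104.1] [-108.5 -100.5]
ptr 135 [   2.  -102.8] minx [ -13.5 -104.2] near tip y -102.8
```

```bash
python3 -m creep '0.1 0 0 0 0 0;0.1 0 0 0 0 0;0.1 0 0 0 0 0;0.1 0 0 0 0 0;0.1 0 0 0 0 0;0.05 0 0 0 0 0;0 0 0 0 0 0;0 0 0 0 0 0'; python3 -c "
from h import *
print(st(manip.read_state()['eef_pos']));c=get('wrist','wt3');tabstat(c)
a=c['color'][0:150,90:290];cv2.imwrite('pics/v4.png',cv2.resize(a,(800,600),interpolation=2)[:,:,::-1])"
```

```text
clock: 9.78
eef_pos: [564.4, 50.9, 30.0]
eef_rot: [-3.141, 0.0, 0.185]
wrist_force: [-3.7, 2.4, 0.9]
finger_gap: 0.5
finger_force: 1.6
[ 45.7839928  -97.91044594]
tab top 258 [ 53.9 -82.3] [-86.7 -78.6]
ptr 139 [  1.7 -80.9] minx [-13.6 -82.3] near tip y -81.0
```

View pics/v4.png

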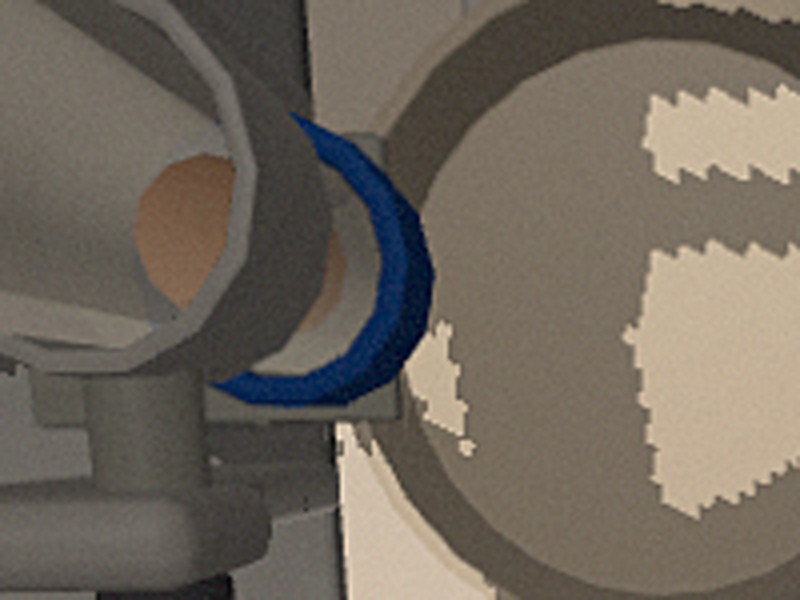

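That crop shows the tube mouth, with an orange pellet at (190,230) and the dish, but misses the scale, so I'll measure the mark numerically.

```bash
python3 - <<'E'
from h import *
for n in("wt","wt2","wt3"):
    c=dict(np.load("pics/%s.npz"%n));g=c["color"].min(2)
    ys=np.arange(-100,-62,.5);xs=[-22,-20,-18,-16]
    I=np.zeros(len(ys))
    for x in xs:
        w=np.array([O[0]+x*np.sin(W)+ys*np.cos(W),O[1]-x*np.cos(W)+ys*np.sin(W),0*ys+8]).T
        uv=proj(c,w).astype(np.float32);I+=cv2.remap(g,uv[:,:1],uv[:,1:],1)[:,0]/4
    d=I<I.min()+30
    print(n,"mark y",ys[d],I.min(),I.max(), "px",proj(c,[O[0]-18*np.sin(W)-76.7*np.cos(W),O[1]+18*np.cos(W)-76.7*np.sin(W),8]))
    h=c["color"].astype(int);m=(h[...,0]>110)&(h[...,1]<60)&(h[...,2]<60);P=cloud(c);s=st(P);m&=(s[...,0]<18)&(s[...,0]>-25);v,u=np.nonzero(m)
    t=st(onplane(c,np.c_[u,v],14));print("ptr",t[t[:,0]<0][:,1].mean(), "z",np.median(P[m][:,2]))
E
```

```text
wt mark y [-77.5 -77.  -76.5 -76.  -75.5] 4.0 154.5 px [[155.66861137  69.96610797]]
ptr -138.54211560713117 z 14.100015376726162
wt2 mark y [-77.5 -77.  -76.5 -76.  -75.5] 5.25 166.25 px [[162.24805778 162.03982843]]
ptr -102.27316197915455 z 14.15251914890095
wt3 mark y [-77.  -76.5 -76.  -75.5] 7.5 164.0 px [[164.71868681 192.7552198 ]]
ptr -80.42739027280274 z 14.114004913196567
```

```bash
python3 -m creep '0.05 0 0 0 0 0;0.05 0 0 0 0 0;0 0 0 0 0 0;0 0 0 0 0 0;0 0 0 0 0 0'; python3 - <<'E'
from h import *
c=get("wrist","wt4")
h=c["color"].astype(int);m=(h[...,0]>110)&(h[...,1]<60)&(h[...,2]<60);P=cloud(c);s=st(P);m&=(s[...,0]<18)&(s[...,0]>-25);v,u=np.nonzero(m)
t=st(onplane(c,np.c_[u,v],14));print("ptr",t[t[:,0]<0][:,1].mean(),st(manip.read_state()['eef_pos']))
E
```

```text
clock: 10.45
eef_pos: [568.3, 51.5, 30.0]
eef_rot: [-3.142, 0.0, 0.185]
wrist_force: [-3.3, 1.9, -0.7]
finger_gap: 0.1
finger_force: 1.9
ptr -76.441824332272 [ 45.88154791 -93.85100903]
```

Slide is on the mark. Next I'll retreat, rise, and come round to push the tube top from the dish side.

```bash
python3 -m creep '-0.25 0 0 0 0 0;-0.3 0 0 0 0 0;0 0 -0.6 0 0 0;0 0 -0.6 0 0 0;0 0 -0.6 0 0 0;0 0 -0.6 0 0 0;0 0 -0.725 0 0 0;0.58 0.07 0 0 0 0;0.58 0.07 0 0 0 0;0.58 0.07 0 0 0 0;0.58 0.07 0 0 0 0;0.58 0.07 0 0 0 0;0 -0.2 0 0 0 0;0 -0.2 0 0 0 0;0 -0.2 0 0 0 0;0 -0.2 0 0 0 0;0 -0.2 0 0 0 0;0 0 0 0 0 0' && python3 -m creep '0 -0.1 0 0 0 0;0 -0.1 0 0 0 0;0 -0.1 0 0 0 0;0 0 0 0 0 0;0 0 0 0 0 0'; python3 -c "
from h import *
print(st(manip.read_state()['eef_pos']))"
```

```text
clock: 12.75
eef_pos: [656.0, 94.9, 155.6]
eef_rot: [3.141, -0.001, 0.186]
wrist_force: [0.0, -0.1, 0.8]
finger_gap: 0.1
finger_force: 0.6
clock: 13.38
eef_pos: [654.0, 106.1, 155.8]
eef_rot: [-3.142, -0.001, 0.185]
wrist_force: [-2.5, -0.4, 6.5]
finger_gap: 0.4
finger_force: 2.8
[7.96919741 0.3417143 ]
```

```bash
for i in 1 2; do python3 -m creep '0 -0.05 0 0 0 0;0 -0.05 0 0 0 0;0 0 0 0 0 0'; done; python3 -c "
from h import *
print(st(manip.read_state()['eef_pos']))"
```

```text
clock: 13.75
eef_pos: [653.3, 109.9, 155.6]
eef_rot: [3.141, -0.001, 0.185]
wrist_force: [-1.6, -2.9, 5.5]
finger_gap: 0.4
finger_force: 2.8
clock: 14.12
eef_pos: [652.4, 114.1, 155.2]
eef_rot: [-3.142, -0.0, 0.185]
wrist_force: [-1.2, -2.8, 4.7]
finger_gap: 0.6
finger_force: 2.5
[-0.182936    0.21952712]
```

```bash
python3 -m creep '0 -0.05 0 0 0 0;0 -0.05 0 0 0 0;0 0 0 0 0 0'; python3 -m creep '0 -0.05 0 0 0 0;0 -0.05 0 0 0 0;0 0 0 0 0 0'; python3 - <<'E'
from h import *
print(st(manip.read_state()['eef_pos']))
for n in("wrist","side"):
    c=get(n,"tip_"+n);cv2.imwrite("pics/tip_%s.png"%n,c["color"][:,:,::-1])
a=cv2.imread("pics/tip_side.png");b=cv2.imread("pics/tip_wrist.png")
u=proj(dict(np.load("pics/tip_side.npz")),[650,120,140])[0].astype(int);print(u)
x0=max(0,min(u[0]-60,512-120));y0=max(0,min(u[1]-70,384-140))
cv2.imwrite("pics/v5.png",np.hstack([cv2.resize(a[y0:y0+140,x0:x0+120],(340,400),interpolation=2),cv2.resize(b,(440,400))]))
E
```

```text
clock: 14.5
eef_pos: [651.5, 118.2, 154.8]
eef_rot: [-3.141, 0.0, 0.185]
wrist_force: [-1.1, -2.3, 0.4]
finger_gap: 0.4
finger_force: 1.1
clock: 14.88
eef_pos: [650.9, 122.2, 155.1]
eef_rot: [-3.141, -0.0, 0.185]
wrist_force: [-0.4, -1.4, 0.5]
finger_gap: 0.7
finger_force: 0.9
[-8.37284056  0.22499008]
[278 172]
```

View pics/v5.png

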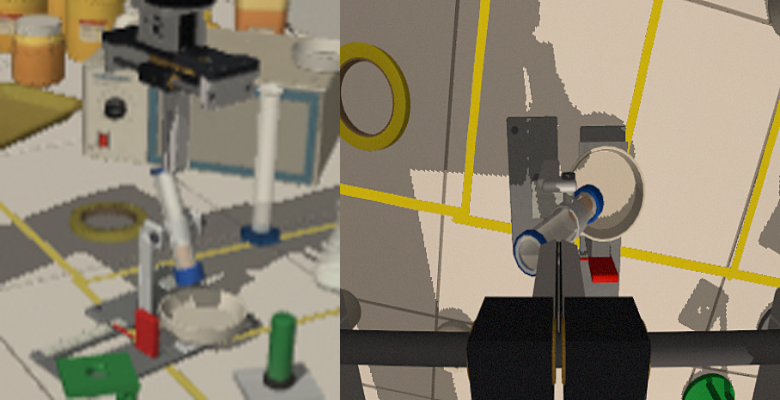

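The tube is tipped left: in the wrist half its rim is at (531,251) and its outlet collar at (588,203), over the dish. I'll measure the tilt.

```bash
cat >> h.py <<'E'
def tilt(c):
    P=cloud(c);s=st(P);h=c["color"].astype(int);blue=(h[...,2]>h[...,0]+40)&(h[...,2]>60)
    m=blue&(abs(s[...,0])<70)&(abs(s[...,1])<25)&(P[...,2]>30)
    for n,mm in(("rim",m&(P[...,2]>130)),("collar",m&(P[...,2]<110))):
        q=np.c_[s[mm],P[mm][:,2]]
        if len(q):print(n,len(q),"mid",((np.percentile(q,2,0)+np.percentile(q,98,0))/2).round(1),np.percentile(q,2,0).round(1),np.percentile(q,98,0).round(1))
E
python3 - <<'E'
from h import *
for n in ("tip_wrist","tip_side"):tilt(dict(np.load("pics/%s.npz"%n)))
E
```

```text
rim 194 mid [-29.7   1.  174.1] [-41.  -12.1 169. ] [-18.5  14.  179.1]
collar 334 mid [23.2  2.2 73.1] [  9.  -12.3  66.3] [37.3 16.7 79.9]
rim 2 mid [-16.7  -8.6 177.6] [-17.3 -10.1 177.4] [-16.2  -7.1 177.7]
collar 55 mid [29.3 -4.2 69.9] [ 17.1 -16.   61. ] [41.6  7.5 78.7]
```

```bash
python3 -m creep '0 -0.05 0 0 0 0;0 -0.05 0 0 0 0;0 0 0 0 0 0'; python3 -m creep '0 -0.05 0 0 0 0;0 -0.05 0 0 0 0;0 0 0 0 0 0;0 0 0 0 0 0';  python3 - <<'E'
from h import *
print(st(manip.read_state()['eef_pos']))
tilt(get("wrist","tip2"))
E
```

```text
clock: 15.35
eef_pos: [650.5, 124.6, 155.4]
eef_rot: [3.14, -0.0, 0.185]
wrist_force: [1.2, -11.2, 2.3]
finger_gap: 0.9
finger_force: 4.4
clock: 15.85
eef_pos: [650.4, 125.9, 155.9]
eef_rot: [3.136, -0.001, 0.183]
wrist_force: [2.9, -24.5, 4.1]
finger_gap: 0.4
finger_force: 10.3
[-12.08921926   0.45786829]
rim 179 mid [-31.1   1.  173.2] [-42.  -11.9 168.2] [-20.2  13.9 178.2]
collar 335 mid [23.9  2.1 73.7] [  9.5 -12.4  66.7] [38.2 16.6 80.6]
```

```bash
python3 -m creep '0 0.6 0 0 0 0;0 0.6 0 0 0 0;0 0.6 0 0 0 0;0 0 -0.8 0 0 0;0 0 -0.8 0 0 0;0 0 -0.8 0 0 0;0 0 -0.8 0 0 0;0 0 0 0 0 0' 0.5; python3 - <<'E'
from h import *
c=dict(np.load("pics/top0.npz"));P=cloud(c).reshape(-1,3)
m=(P[:,2]>140)&(P[:,0]>400)&(P[:,0]<720)&(P[:,1]<60)&(P[:,1]>-360);q=P[m]
H,xe,ye=np.histogram2d(q[:,0],q[:,1],[np.arange(400,721,40),np.arange(-360,61,40)],weights=None)
Z=np.zeros_like(H)
for p in q:
    i=int((p[0]-400)//40);j=int((p[1]+360)//40);i=min(i,H.shape[0]-1);j=min(j,H.shape[1]-1);Z[i,j]=max(Z[i,j],p[2])
print("cols y",ye[:-1]);
for i in range(len(Z)):print(xe[i],Z[i].astype(int))
r=dict(np.load("pics/wrod.npz"));k=1/1.5625;P=cloud(r);h=r["color"].astype(int)
m=(h[...,1]>h[...,0]+25)&(h[...,1]>h[...,2]+25)&(P[...,0]>490)&(P[...,1]>-290)
t=m&(P[...,2]>209);q=P[t];print("top",len(q),((q.min(0)+q.max(0))/2).round(1),q.mean(0).round(1),q.min(0).round(1),q.max(0).round(1))
# fit the vertical cylinder axis to side points
q=P[m&(P[...,2]>165)&(P[...,2]<205)][:,:2]
from scipy.optimize import least_squares
s=least_squares(lambda p:np.hypot(*(q-p).T)-10,[530,-250],loss="soft_l1");print("axis",s.x,np.abs(s.fun).mean(),len(q))
print("topdisk px",onplane(r,(660*k,385*k),212))
tilt(get("wrist","tip3"))
print(manip.read_state()["joints"])
E
```

```text
clock: 16.9
eef_pos: [663.5, 58.3, 285.6]
eef_rot: [3.141, -0.004, 0.185]
wrist_force: [-0.3, 0.4, -0.4]
finger_gap: 46.8
finger_force: 0.0
cols y [-360 -320 -280 -240 -200 -160 -120  -80  -40    0]
400 [  0   0   0   0 160 160   0   0   0   0]
440 [  0   0   0   0 153 158   0   0   0   0]
480 [  0   0 155 164   0   0   0   0   0   0]
520 [145   0 217 214   0   0   0   0   0   0]
560 [  0   0 160 161   0   0   0   0   0   0]
600 [0 0 0 0 0 0 0 0 0 0]
640 [0 0 0 0 0 0 0 0 0 0]
680 [197 806 177 177   0 790   0   0   0   0]
top 394 [ 536.  -246.1  211.1] [ 535.3 -245.8  210.8] [ 526.5 -255.2  209.1] [ 545.4 -237.   213.1]
axis [ 536.52778262 -246.27164222] 0.3531671029069696 506
topdisk px [[ 534.09715588 -245.08151154  212.        ]]
rim 98 mid [-29.1   0.6 174.7] [-41.6 -11.7 169. ] [-16.7  12.8 180.4]
collar 196 mid [25.5  1.1 73.5] [ 12.  -13.7  66.1] [39.  16.  80.9]
[3.26908298e-02 5.31531261e-01 9.75288936e-01 1.93941319e-04
 1.63353620e+00 1.41859613e+00]
```

```bash
python3 -m creep '-0.377 0.575 0 0 0 0;-0.377 0.575 0 0 0 0;-0.377 0.575 0 0 0 0;-0.377 0.575 0 0 0 0;-0.377 0.575 0 0 0 0;-0.377 0.575 0 0 0 0;-0.377 0.575 0 0 0 0;-0.377 0.575 0 0 0 0;-0.377 0.575 0 0 0 0;-0.377 0.575 0 0 0 0;-0.377 0.575 0 0 0 0;-0.377 0.575 0 0 0 0' 0 && python3 -m creep '0 0 0 0 0 -0.0556;0 0 0 0 0 -0.0556;0 0 0 0 0 -0.0556;0 0 0 0 0 -0.0556;0 0 0 0 0 -0.0556;0 0 0 0 0 -0.0556;0 0 0 0 0 -0.0556;0 0 0 0 0 -0.0556;0 0 0 0 0 -0.0556;0 0 0 0 0 0;0 0 0 0 0 0'; cat >> h.py <<'E'
def rod(c):
    from scipy.optimize import least_squares
    P=cloud(c);h=c["color"].astype(int)
    m=(h[...,1]>h[...,0]+20)&(h[...,1]>h[...,2]+20)&(np.hypot(P[...,0]-536,P[...,1]+246)<30)&(P[...,2]>150)
    q=P[m];print("rod pts",len(q),"z",np.percentile(q[:,2],[2,98]).round(1) if len(q) else "")
    if len(q)<50:return
    t=q[q[:,2]>q[:,2].max()-4];print("top mid",((np.percentile(t,2,0)+np.percentile(t,98,0))/2).round(1))
    g=q[q[:,2]<q[:,2].max()-8][:,:2]
    s=least_squares(lambda p:np.hypot(*(g-p).T)-10,[536,-246],loss="soft_l1");print("axis",s.x.round(1),np.abs(s.fun).mean().round(2),len(g))
E
python3 - <<'E'
from h import *
for n in("wrist","top","side"):print(n);rod(get(n,"rod_"+n))
E
```

```text
clock: 18.45
eef_pos: [534.8, -246.5, 281.4]
eef_rot: [-3.14, 0.002, 0.185]
wrist_force: [-0.3, -0.1, 0.5]
finger_gap: 93.8
finger_force: 0.0
clock: 19.82
eef_pos: [535.5, -245.7, 282.4]
eef_rot: [-3.141, -0.001, 1.753]
wrist_force: [0.4, -0.2, -0.5]
finger_gap: 93.7
finger_force: 0.0
wrist
rod pts 566 z [159.7 212.3]
top mid [ 536.4 -246.1  211. ]
axis [ 536.9 -246.8] 0.22 197
top
rod pts 0 z 
side
rod pts 188 z [158.9 211.1]
top mid [ 535.3 -250.3  210.3]
axis [ 537.5 -247.1] 1.05 146
```

```bash
python3 -m creep '-0.025 0.025 0.5 0 0 0;0 0 0.5 0 0 0;0 0 0.5 0 0 0;0 0 0.5 0 0 0;0 0 0.5 0 0 0;0 0 0.25 0 0 0;0 0 0.14 0 0 0;0 0 0.14 0 0 0;0 0 0 0 0 0;0 0 0 0 0 0' 0 && python3 -m creep '0 0 0 0 0 0;0 0 0 0 0 0;0 0 0 0 0 0;0 0 0 0 0 0;0 0 0 0 0 0;0 0 0 0 0 0;0 0 0 0 0 0;0 0 0 0 0 0' 1 55
```

```text
clock: 21.22
eef_pos: [537.0, -246.5, 162.3]
eef_rot: [3.141, 0.0, 1.757]
wrist_force: [-1.6, -0.2, -0.1]
finger_gap: 94.2
finger_force: 0.0
clock: 22.22
eef_pos: [536.8, -246.4, 161.9]
eef_rot: [-3.142, -0.0, 1.757]
wrist_force: [-0.1, -0.4, -0.9]
finger_gap: 19.1
finger_force: 55.0
```

```bash
python3 -m creep '0 0 -0.4 0 0 0;0 0 -0.6 0 0 0;0 0 -0.7 0 0 0;0 0 -0.7 0 0 0;0 0 -0.7 0 0 0;0 0 -0.7 0 0 0;0 0 -0.7 0 0 0;0 0 -0.55 0 0 0;0 0 0 0 0 0' && python3 -m creep '0.5685 0.226 0 0 0 0;0.5685 0.226 0 0 0 0;0.5685 0.226 0 0 0 0;0.5685 0.226 0 0 0 0;0.5685 0.226 0 0 0 0;0.5685 0.226 0 0 0 0;0.5685 0.226 0 0 0 0;0.5685 0.226 0 0 0 0;0.5685 0.226 0 0 0 0;0.5685 0.226 0 0 0 0;0.5685 0.226 0 0 0 0;0.5685 0.226 0 0 0 0;0.5685 0.226 0 0 0 0;0.5685 0.226 0 0 0 0;0.5685 0.226 0 0 0 0;0.5685 0.226 0 0 0 0;0.5685 0.226 0 0 0 0;0.5685 0.226 0 0 0 0;0.5685 0.226 0 0 0 0;0.5685 0.226 0 0 0 0' && python3 -m creep '0 0 0 0 -0.0477 0;0 0 0 0 -0.0477 0;0 0 0 0 -0.0477 0;0 0 0 0 0 0;0 0 0 0 0 0'; python3 - <<'E'
from h import *
s=manip.read_state();p=s["eef_pos"];print(s["joints"],st(p))
from scipy.spatial.transform import Rotation as R
Rm=R.from_euler("xyz",s["eef_rot"]).as_matrix()
X=np.array([np.sin(W),-np.cos(W),0]);Y=np.array([np.cos(W),np.sin(W),0]);Z=np.array([0,0,1])
u=-np.sin(.45)*X+np.cos(.45)*Z
H=np.r_[O,112]+0.9*Y
print("angle",np.arccos(-Rm[:,2]@u))
s_=(p-H)@u;off=H+s_*u-p;print("s",s_,"off in tool",Rm.T@off)
w=get("wrist","ins0");sd=get("side","ins0s");tilt(w)
a=w["color"];uu=proj(sd,p-146*Rm[:,2]*-1)[0].astype(int);print(uu)
x0=max(0,min(uu[0]-60,392));y0=max(0,min(uu[1]-70,244))
cv2.imwrite("pics/v6.png",np.hstack([cv2.resize(sd["color"][y0:y0+140,x0:x0+120],(340,400),interpolation=2),cv2.resize(a,(440,400))])[:,:,::-1])
E
```

```text
clock: 23.35
eef_pos: [537.0, -246.5, 366.1]
eef_rot: [3.139, 0.002, 1.757]
wrist_force: [0.6, -0.2, -1.5]
finger_gap: 19.2
finger_force: 55.0
clock: 25.85
eef_pos: [630.2, 235.2, 363.4]
eef_rot: [-3.141, 0.0, 1.757]
wrist_force: [0.3, -0.4, -0.6]
finger_gap: 19.2
finger_force: 55.0
clock: 26.48
eef_pos: [630.3, 234.0, 364.0]
eef_rot: [3.141, 0.447, 1.757]
wrist_force: [0.1, -0.2, 0.1]
finger_gap: 19.1
finger_force: 55.0
[ 0.48050459  0.65862446  0.66481115 -0.45589416  1.91995946  0.15810949] [-122.03313209    0.56768131]
angle 0.00315855253913229
s 279.9545021670833 off in tool [-0.29190485  0.33205244 -0.00063424]
rim 70 mid [-31.6   0.4 164.6] [-42.8 -11.8 149.3] [-20.5  12.6 180. ]
collar 51 mid [10.5  1.1 64. ] [  3.7 -13.5  56.1] [17.3 15.6 72. ]
[268 139]
```

View pics/v6.png

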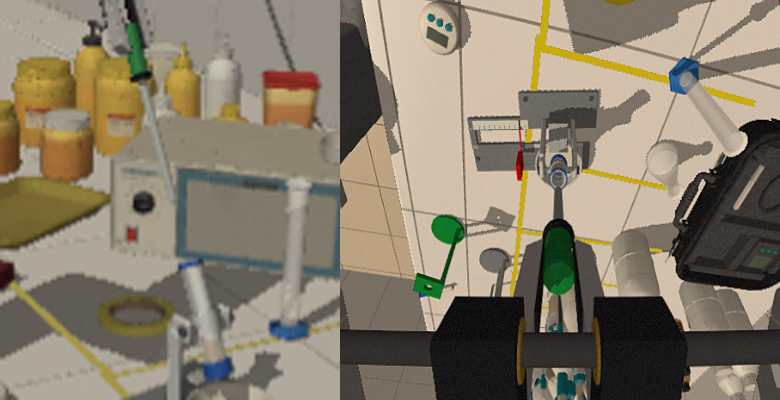

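The side half shows the rod tip at (172,200) in line with the tube mouth at (190,265); in the wrist half the shaft runs straight to the rim at (558,178). Inserting.

```bash
python3 -m creep '0 0.008 0.5 0 0 0;0 0 0.5 0 0 0;0 0 0.4 0 0 0;0 0 0.3 0 0 0;0 0 0.3 0 0 0;0 0 0.3 0 0 0;0 0 0.3 0 0 0;0 0 0 0 0 0' && python3 -m creep '0 0 0.3 0 0 0;0 0 0.3 0 0 0;0 0 0.3 0 0 0;0 0 0.2 0 0 0;0 0 0.1 0 0 0;0 0 0 0 0 0'; cat > d.py <<'E'
from h import *
s=manip.read_state();p=s["eef_pos"]
from scipy.spatial.transform import Rotation as R
Rm=R.from_euler("xyz",s["eef_rot"]).as_matrix()
X=np.array([np.sin(W),-np.cos(W),0]);Y=np.array([np.cos(W),np.sin(W),0]);Z=np.array([0,0,1])
u=-np.sin(.45)*X+np.cos(.45)*Z
H=np.r_[O,112]+0.9*Y
s_=(p-H)@u;off=H+s_*u-p;print("tip s",s_-146,"off in tool",(Rm.T@off).round(1),"force tool",(Rm.T@s["wrist_force"]).round(1),"moment",s["moment"].round(2))
E
python3 d.py
```

```text
clock: 27.58
eef_pos: [638.7, 189.3, 269.3]
eef_rot: [-3.14, 0.45, 1.758]
wrist_force: [0.2, 0.1, -0.6]
finger_gap: 19.1
finger_force: 55.0
clock: 28.32
eef_pos: [642.7, 169.1, 227.0]
eef_rot: [-3.141, 0.45, 1.757]
wrist_force: [-0.1, -0.8, -1.0]
finger_gap: 19.1
finger_force: 55.0
tip s -18.104591170531947 off in tool [-0.4  0.  -0. ] force tool [-0.2 -0.3  1.2] moment [ 0.19 -0.03 -0.05]
```

```bash
python3 -m creep '0 0 0.1 0 0 0;0 0 0.1 0 0 0;0 0 0.1 0 0 0;0 0 0.1 0 0 0;0 0 0.1 0 0 0;0 0 0 0 0 0'; python3 d.py; python3 -m creep '0 0 0.1 0 0 0;0 0 0.1 0 0 0;0 0 0.1 0 0 0;0 0 0.1 0 0 0;0 0 0 0 0 0'; python3 d.py
```

```text
clock: 29.08
eef_pos: [644.2, 160.4, 208.5]
eef_rot: [-3.141, 0.45, 1.758]
wrist_force: [0.2, 0.9, -0.2]
finger_gap: 18.8
finger_force: 55.0
tip s -38.602992738649036 off in tool [-0.5  0.2 -0. ] force tool [ 0.8  0.3 -0.1] moment [ 0.25 -0.03 -0.02]
clock: 29.7
eef_pos: [645.5, 153.5, 194.1]
eef_rot: [-3.141, 0.45, 1.757]
wrist_force: [0.2, 0.2, -0.2]
finger_gap: 19.3
finger_force: 55.0
tip s -54.63496402738606 off in tool [-0.5  0.2 -0. ] force tool [0.2 0.3 0.1] moment [ 0.25 -0.07 -0.04]
```

```bash
python3 -m creep '0 0 0.1 0 0 0;0 0 0.1 0 0 0;0 0 0.04 0 0 0;0 0 0 0 0 0;0 0 0 0 0 0'; python3 d.py; python3 - <<'E'
from h import *
for n in("side","top","wrist"):
    c=get(n,"drop_"+n);P=cloud(c);s=st(P);h=c["color"].astype(int)
    hsv=cv2.cvtColor(c["color"],cv2.COLOR_RGB2HSV)
    m=(hsv[...,0]<16)&(hsv[...,0]>3)&(hsv[...,1]>110)&(np.hypot(s[...,0]-46,s[...,1]+15)<90)&(P[...,2]<120)&(P[...,2]>5)
    k,l,stt,ce=cv2.connectedComponentsWithStats(m.astype(np.uint8))
    for i in range(1,k):
        if stt[i,4]>3:print(n,stt[i],np.r_[s[l==i].mean(0),P[l==i][:,2].mean()].round(1))
    o=proj(c,[O[0]+46*np.sin(W)-15*np.cos(W),O[1]-46*np.cos(W)-15*np.sin(W),30])[0].astype(int);print(o)
    x0=np.clip(o[0]-50,0,412);y0=np.clip(o[1]-50,0,284);cv2.imwrite("pics/d_%s.png"%n,cv2.resize(c["color"][y0:y0+100,x0:x0+100],(260,260),interpolation=2)[:,:,::-1])
cv2.imwrite("pics/v7.png",np.hstack([cv2.imread("pics/d_%s.png"%n) for n in("side","top","wrist")]))
E
```

```text
clock: 30.32
eef_pos: [646.4, 149.8, 186.1]
eef_rot: [3.141, 0.45, 1.757]
wrist_force: [0.4, 0.0, -0.6]
finger_gap: 19.1
finger_force: 55.0
tip s -63.47289928340473 off in tool [-0.5 -0.  -0. ] force tool [0.2 0.4 0.6] moment [ 0.24 -0.06 -0.02]
side [294 206   5   6  25] [43.7 33.3 24.7]
side [283 208   5   6  26] [32.  -0.8 24.5]
[284 211]
top [241 158   4   5  15] [39.9 35.1 26.8]
[246 172]
wrist [247 166  14   5  46] [24.7  0.5 30.4]
wrist [276 168   4  15  43] [37.7 29.3 26.5]
[240 182]
```

View pics/v7.png

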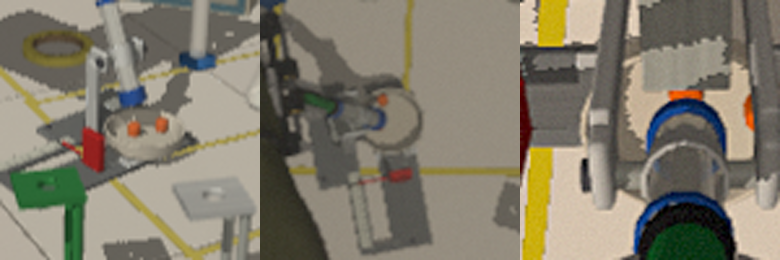

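Both orange pellets lie in the dish: the side panel shows them at (135,128) and (161,124). Now I'll withdraw and straighten up.

```bash
python3 -m creep '0 0 -0.2 0 0 0;0 0 -0.4 0 0 0;0 0 -0.5 0 0 0;0 0 -0.5 0 0 0;0 0 -0.5 0 0 0;0 0 -0.5 0 0 0;0 0 -0.5 0 0 0;0 0 -0.5 0 0 0;0 0 -0.5 0 0 0;0 0 -0.5 0 0 0;0 0 -0.3 0 0 0;0 0 0 0 0 0;0 0 0 0 0.0478 0;0 0 0 0 0.0478 0;0 0 0 0 0.0478 0;0 0 0 0 0 0;0 0 0 0 0 0'; python3 - <<'E'
from h import *
p=manip.read_state()["eef_pos"];w=manip.read_state()["eef_rot"][2]
d=np.array([536.8,-246.4])-p[:2];print("tool",d@[np.cos(w),np.sin(w)]/40,d@[np.sin(w),-np.cos(w)]/40)
c=get("top","t9");tilt(c)
E
```

```text
clock: 32.6
eef_pos: [630.4, 233.5, 362.3]
eef_rot: [-3.141, 0.001, 1.757]
wrist_force: [-0.2, -0.2, -1.0]
finger_gap: 19.0
finger_force: 55.0
tool -11.355451544760296 -4.526783188459495
rim 1 mid [-58.5  -7.  661. ] [-58.5  -7.  661. ] [-58.5  -7.  661. ]
collar 2 mid [31.  -9.9 69.8] [ 30.7 -11.6  69.6] [31.2 -8.2 70. ]
```

```bash
python3 -m creep '-0.5678 -0.2263 0 0 0 0;-0.5678 -0.2263 0 0 0 0;-0.5678 -0.2263 0 0 0 0;-0.5678 -0.2263 0 0 0 0;-0.5678 -0.2263 0 0 0 0;-0.5678 -0.2263 0 0 0 0;-0.5678 -0.2263 0 0 0 0;-0.5678 -0.2263 0 0 0 0;-0.5678 -0.2263 0 0 0 0;-0.5678 -0.2263 0 0 0 0;-0.5678 -0.2263 0 0 0 0;-0.5678 -0.2263 0 0 0 0;-0.5678 -0.2263 0 0 0 0;-0.5678 -0.2263 0 0 0 0;-0.5678 -0.2263 0 0 0 0;-0.5678 -0.2263 0 0 0 0;-0.5678 -0.2263 0 0 0 0;-0.5678 -0.2263 0 0 0 0;-0.5678 -0.2263 0 0 0 0;-0.5678 -0.2263 0 0 0 0' && python3 -m creep '0 0 0 0 0 0;0 0 0 0 0 0'; python3 - <<'E'
from h import *
p=manip.read_state()["eef_pos"];print(p)
for n in ("side","wrist"):
    c=get(n,"hang_"+n);P=cloud(c);h=c["color"].astype(int)
    m=(np.hypot(P[...,0]-536,P[...,1]+246)<25)&(P[...,2]>225)&(P[...,2]<335)
    for z in(235,270,310):
        q=P[m&(abs(P[...,2]-z)<12)];print(n,z,len(q),np.median(q,0).round(1) if len(q) else "")
E
```

```text
clock: 35.15
eef_pos: [536.7, -247.1, 361.9]
eef_rot: [-3.141, -0.001, 1.758]
wrist_force: [0.3, 0.7, -0.1]
finger_gap: 18.7
finger_force: 55.0
clock: 35.4
eef_pos: [537.1, -245.9, 362.0]
eef_rot: [-3.141, -0.001, 1.758]
wrist_force: [0.9, 0.8, -1.1]
finger_gap: 18.8
finger_force: 55.0
[ 537.0665003  -245.90581639  361.98686842]
side 235 40 [ 534.6 -251.   237.8]
side 270 48 [ 534.5 -251.   270.8]
side 310 52 [ 534.5 -250.5  309.4]
wrist 235 46 [ 536.1 -241.4  236.8]
wrist 270 65 [ 536.6 -241.5  270.5]
wrist 310 102 [ 536.6 -241.5  311.1]
```

Rod is vertical and over the hole; lowering.

```bash
python3 -m creep '0 0 0.5 0 0 0;0 0 0.5 0 0 0;0 0 0.3 0 0 0;0 0 0.25 0 0 0;0 0 0.25 0 0 0;0 0 0.3 0 0 0;0 0 0 0 0 0' && python3 -m creep '0 0 0.4 0 0 0;0 0 0.5 0 0 0;0 0 0.5 0 0 0;0 0 0.5 0 0 0;0 0 0.5 0 0 0;0 0 0.3 0 0 0;0 0 0.1 0 0 0;0 0 0.05 0 0 0;0 0 0 0 0 0;0 0 0 0 0 0'
```

```text
clock: 36.38
eef_pos: [536.7, -246.3, 277.1]
eef_rot: [-3.14, -0.002, 1.757]
wrist_force: [0.9, -0.5, -0.7]
finger_gap: 18.8
finger_force: 55.0
clock: 37.62
eef_pos: [537.1, -246.4, 164.5]
eef_rot: [3.141, -0.0, 1.757]
wrist_force: [-0.6, 1.1, -0.8]
finger_gap: 19.2
finger_force: 55.0
```

```bash
python3 -m creep '0 0 0.04 0 0 0;0 0 0 0 0 0' && python3 -m creep '0 0 0 0 0 0;0 0 0 0 0 0;0 0 0 0 0 0;0 0 0 0 0 0;0 0 0 0 0 0;0 0 0 0 0 0;0 0 0 0 0 0;0 0 0 0 0 0' 0 && python3 -m creep '0 0 -0.3 0 0 0;0 0 -0.5 0 0 0;0 0 -0.5 0 0 0;0 0 -0.5 0 0 0;0 0 -0.5 0 0 0;0 0 -0.5 0 0 0;0 0 -0.3 0 0 0;0 0 0 0 0 0;0 0 0 0 0 0'; python3 - <<'E'
from h import *
c=get("wrist","end_w");rod(c);s=get("side","end_s");rod(s)
cv2.imwrite("pics/v8.png",np.hstack([cv2.resize(s["color"][130:290,180:380],(400,320),interpolation=2),cv2.resize(c["color"],(400,320))])[:,:,::-1])
E
```

```text
clock: 37.88
eef_pos: [536.8, -246.3, 162.4]
eef_rot: [-3.141, -0.001, 1.757]
wrist_force: [-0.2, 0.2, 0.2]
finger_gap: 19.1
finger_force: 55.0
clock: 38.88
eef_pos: [536.9, -246.3, 162.5]
eef_rot: [-3.142, -0.001, 1.757]
wrist_force: [0.1, -0.1, -0.4]
finger_gap: 93.0
finger_force: 0.0
clock: 40.0
eef_pos: [536.7, -246.4, 285.7]
eef_rot: [-3.141, -0.002, 1.757]
wrist_force: [0.5, -0.7, -1.1]
finger_gap: 94.0
finger_force: 0.0
rod pts 548 z [161.7 212.3]
top mid [ 537.1 -245.7  210.8]
axis [ 537.4 -246.6] 0.19 187
rod pts 184 z [159.3 211.3]
top mid [ 536.4 -249.9  210.2]
axis [ 538.4 -246.9] 0.99 141
```

View pics/v8.png

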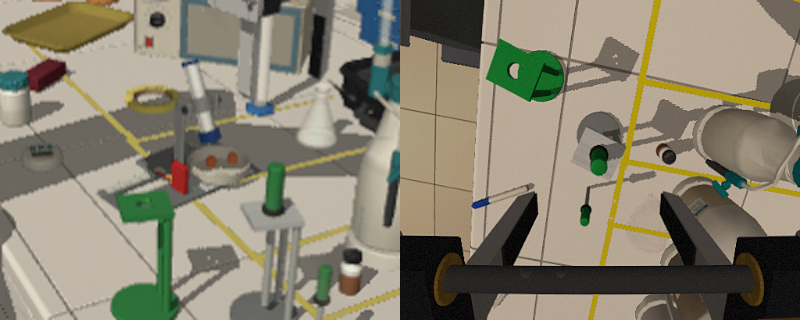

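The rod hangs in its holder at (275,195), the pellets are in the dish at (210,160) and (233,157), the tube is tipped, and the arm is clear. Handing in.

```bash
python3 -c "
from cell import manip
print(manip.sign_off())"
```

```text
the job is handed in; nothing more can be done
None
```

I handed the job in at about 40 s on the clock; the last pictures show the slide at the mark, the tube tipped to its stop, both pellets in the dish and the rod back in its holder, but sign-off returned no verdict.

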